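Draw a brake return spring to its set length and hold it for the reading

ROBOT

A 6-joint arm with a two-finger parallel gripper is mounted at the origin on a cart in front of the work surface, level with it; the furniture and walls round the work are solid. World frame = base frame: x ahead of the robot, y to its left, z up, the work surface at z = 0. Lengths are in m, angles in rad, forces in N, time in s.
With the tool pointing down it reaches from about 0.3 to 0.875 m from the base axis. Payload 6.4 kg.
Tool frame: the origin (TCP) lies between the finger pads; the fingertips stand 8 mm ahead of it and the grasp point (between the pads) lies 11 mm behind it; z points along the fingers, y is the direction in which the jaws open and shut (so a half turn about z gives the same grasp; the last joint's range is limited). The gripper opens to 85 mm and grips with 20 to 120 N. Pads are 22 mm wide; open, the fingers measure 114 mm over their backs; the gripper's body (76 mm by 85 mm) begins 54 mm behind the grasp point. The pads swing forward as they close: fully open they stand 13 mm farther back than shut.
Start: joints at [0.977, 0.181, 1.607, -0, 1.354, -0.206], TCP at [0.217, 0.532, 0.239] pointing down, gripper open.
Joint ranges: [-2.99, 2.99], [-0.89, 2.07], [0.3, 2.58], [-1.14, 4.28], [0, 2.63], [-3.12, 3.12]. Speed limits (rad/s): [2.57, 2.57, 3.01, 3.14, 3.14, 3.14].

INTERFACE

Orientations are given as a unit quaternion [w, x, y, z].
In Python, from bench import monitor, viewer, workorder, spotter gives the robot as it stands. The module is installed in compiled form; this text tells all that it offers.
- The arm moves only by the tool move_arm, never from a script. Its argument "motion" is a list of rows, each a list of 3 entries, a list of its own where there are three numbers: the shift along the tool's x, y, z in units of 60 mm (1.0 is 60 mm), then the turn, a rotation vector about the tool's x, y, z in units of 8 degrees (1.0 is 8 degrees), then the opening in per cent of the stroke, from 0 (shut) to 100 (fully open). In form: [[[dx, dy, dz], [rx, ry, rz], grip], ...]. A call has 1 to 10 rows; each row is the pose to reach, as a shift and turn from the pose commanded when the call began, along the tool's axes at that moment; what a row does not reach only later rows make up. A row lasts 1/8 s, in which the tool goes at most 62.5 mm and 10.7 degrees, less where a joint would pass 70% of its speed; a pose out of reach is approached as far as the arm can. A call with a gripper value outside its range is refused whole. The fingers move at their own pace and stop on an object; the grip force is fixed at half the most. Time passes only in rows, so rows that repeat a pose let the fingers close. It gives the time, the measured TCP pose, the force and the opening at its end, in the units of the state.
- monitor.get_obs(): the state, without advancing time (a new reading comes with each control period).
- viewer.camera(name): name is "scene" or "side" or "wrist"; returns the picture (420x560x3 uint8, blue, green, red); there is no depth.
- viewer.calibration(name): a dict with "fovy" (degrees; the focal length in pixels is half the picture's height over the tangent of half this angle, whatever the lens; pixels are square), "cx", "cy" (the principal point, pixels), "distortion" ([k1, k2, p1, p2, k3] as OpenCV has them; the pictures are not rectified), "extrinsics" (4x4, takes a point from camera to world coordinates). Camera axes: x right, y down, z forward; pixel columns grow to the right and rows downward; lengths in m; the calibration is good to about 2 mm. A picture is of the moment at which its call begins: read the wrist's pose just before it. calibration takes no time and is no camera call; for the wrist camera it gives the pose at the moment of the call.
- workorder.hand_in(): hands the job in, once; it reports no verdict.
Trained networks look in the newest picture that a camera, given by its name, has taken for a name from the list of things; names that differ only in an ending like _2 or _b are one class to them, and where a whole thing is asked for, a point or a joint stands for the part that bears it (a point fixed in the world has none). Each returns a list of dicts, best first, with "score" (0 to 1); they miss things now and then, are a little off and sometimes report something else, mostly with a low value. They report only what shows in the picture. A call takes as long as a camera call.
- spotter.search_frame(camera, name): "centre" ([column, row] as shares, 0 to 1, of the picture: columns of its width, rows of its height, amid what is visible of it).
- spotter.outline_of(camera, name): "region" (420x560 bool, what is visible of it) and "centre" ([column, row] as shares, 0 to 1, of the picture: columns of its width, rows of its height, amid what is visible of it).
The state is a dict: "time_s": time; "q": joint angles; "dq": joint speeds; "joint_efforts": joint torques, N m; "eef_pos": TCP position; "eef_rot": TCP orientation; "wrist_force": force on the tool from outside, world axes, zero at the start; "torque": the same for the moment, N m; "opening": opening from 0.0 (shut) to 1.0 (fully open).
Only numpy, scipy, OpenCV 4.12 (cv2) and the standard library are available. Lean on these libraries where they do the work, as an engineer would, in place of code of your own. Each camera call takes 0.05 s, during which the arm holds its last target. There are 200 camera calls.

TASK

Check the brake return spring that is hooked into the grey spring tester: pull the tester's drawer out to its stop, then draw the black upright knob towards the drawer front until the pointer stands level with the red marker, without overstretching the spring past it. Finish while still holding the knob there, with the drawer fully out, so that I can read the dial; leave the other things on the bench alone.

Things in the scene. Friction and masses are not known exactly. Their poses are not given: they have to be found in the camera images.
- tester_case: grey sheet-steel bench case of the spring tester, fixed to the bench: 230 deep (its x) x 200 wide (y) x 86 mm high (z). Origin: centre of its underside on the bench top. Its -x is the front: the one drawer slides out horizontally along the case's -x. Everything in the drawer keeps the case's axes.
- drawer (a joint): how far the drawer is out, m: 0 shut, 0.160 at its stop (fully out). It may start slightly ajar. Slides with about 2.5 N friction and stays where it is left. Its front panel (to 83 mm above the bench) covers the case front; side walls to 40 mm.
- drawer_handle (a point): middle of the drawer's steel bar handle: a level round bar along the case's y, 100 mm long, 11 mm thick, 62 mm above the bench and 35 mm in front of the panel, held at its two ends; from above, about 29 mm free between bar and panel.
- test_slide (a joint): how far the spring-loaded slide is drawn out inside the drawer, m: 0 at rest, grows towards the drawer front (case's -x), hard stop at 0.060. The spring pulls it back with 3.5 N at 0, rising 2.2 N per 10 mm; let go, it snaps back. The load also drags the drawer outward, so the drawer should stand at its stop first.
- knob_grip: black upright round knob on the slide, by which it is drawn: straight part 16 mm thick from 44 to 73 mm above the bench, top at 76.5 mm, foot collar 22 mm wide. Origin: on the knob's axis at the foot, 36 mm above the bench; z up. At rest it stands 95 mm behind the drawer panel, and with the drawer fully out 65 mm in front of the case.
- knob_middle (a point): point on the knob's axis 62 mm above the bench, a good height to grip. Nothing within 60 mm to either side of it (case's y) stands above 41 mm.
- pointer_tip (a point): tip of the small steel pointer on the left (+y) of the slide, 33 mm above the bench; moves with the slide.
- marker_tip (a point): tip of the red marker clamped on the scale rail at the left, 2 mm beside the pointer's path, 33 mm above the bench; its axes are the case's. It was set before the job, 22 to 45 mm from the resting pointer towards the drawer front. The pointer is level with it when both have the same place along the case's x.
- return_spring_1: large brake return spring lying on the bench, 14 x 159 x 11 mm, origin under its centre
- return_spring_2: small brake return spring lying on the bench, 13 x 117 x 9 mm, origin under its centre
- spring_tool: chromed brake spring hook tool, 20 x 242 x 10 mm, origin under its centre
- marker: white marker pen with a yellow cap, 15 x 125 x 16 mm, origin under its centre

How it is judged:
On the way, in this order (a step that is already met when the one before it is completed fails the run):
1. the drawer is pulled out to its stop (within 8 mm) (value of joint drawer above 0.152 m), for 0.2 s.
2. the knob is held with the pointer level with the red marker (within 3 mm) (x of pointer_tip in the frame of marker_tip between -0.003 and 0.003 m and contact force between knob_grip and the fingers above 3 N and value of joint drawer above 0.152 m), for 0.5 s.
At the end, for the whole second after the job is handed in: The fingers hold the knob (more than 3 N between them) with the pointer within 3 mm of the red marker along the slide, the slide at rest (under 10 mm/s), and the drawer within 8 mm of its stop (all of step 2 and linear speed of knob_grip below 0.01 m/s); the arm keeps its last pose, push and grip.
It fails at once if the spring is overstretched: the pointer goes more than 8 mm past the red marker (x of pointer_tip in the frame of marker_tip below -0.008 m).
It fails at once if a loose thing lying on the bench is shifted by more than 30 mm (distance of any of return_spring_1, return_spring_2, spring_tool, marker from where it was at the start of the episode above 0.03 m).
It also fails if it takes over 50 s, if anything falls off the work surface, if the arm or the gripper's body presses on something with over 40 N, if the wrist force passes 120 N, or if a joint passes its speed limit or range.

## Working session

There is one attempt and no reset: what is moved stays moved. The work goes in short steps, Python scripts to look and compute and a tool call to move; the robot and the scene stay as the last step left them, time stands still between calls to the robot, and variables do not carry over. Pictures are saved under pics/ and viewed, about 8 in all and at most 12, crops included, and the job is handed in when it is done.

Besides the shell and the picture viewer there is one more tool, called by a JSON object that holds its "name" and its "arguments", one argument or row to a line. move_arm: Moves the arm, as the interface text tells. Its arguments: {"type":"object","properties":{"motion":{"type":"array","items":{"type":"array"}}},"required":["motion"]}

```bash
mkdir -p pics; cat > h.py <<'E'
import numpy as np, cv2
from bench import monitor, viewer, workorder, spotter
from scipy.spatial.transform import Rotation as R
def K(c):
    f=210/np.tan(np.radians(c["fovy"])/2); return np.array([[f,0,c["cx"]],[0,f,c["cy"]],[0,0,1.]])
def ray(c,px):
    u=cv2.undistortPoints(np.array([[px]],float),K(c),np.array(c["distortion"],float))[0,0]
    E=np.array(c["extrinsics"]); return E[:3,3],E[:3,:3]@np.array([u[0],u[1],1])
def at_z(c,px,z):
    o,d=ray(c,px); return o+d*(z-o[2])/d[2]
def proj(c,P):
    E=np.linalg.inv(np.array(c["extrinsics"])); r=cv2.Rodrigues(E[:3,:3])[0]
    return cv2.projectPoints(np.array(P,float).reshape(-1,1,3),r,E[:3,3],K(c),np.array(c["distortion"],float))[0][:,0]
def q2R(q): return R.from_quat([q[1],q[2],q[3],q[0]])
def tool(P):  # world point -> shift from TCP in tool axes, units 60 mm
    o=monitor.get_obs(); return q2R(o["eef_rot"]).inv().apply(np.array(P)-o["eef_pos"])/.06
E
python3 - <<'E'
from h import *
o=monitor.get_obs(); print(o)
ims=[]
for n in ["scene","side"]:
    im=viewer.camera(n); ims.append(im); cv2.imwrite(f"pics/{n}0.png",im); c=viewer.calibration(n)
    print(n,c["fovy"],np.round(c["extrinsics"],3).tolist())
    for t in ["tester_case","drawer","drawer_handle","knob_grip"]:
        for d in spotter.search_frame(n,t)[:2]:
            px=np.array(d["centre"])*[560,420]; print(t,round(d["score"],2),px.round(1),at_z(c,px,.062).round(3))
E
```

```text
{'time_s': 0.0, 'q': array([ 9.76668724e-01,  1.81564937e-01,  1.60804052e+00,  6.66834980e-06,
        1.35376153e+00, -2.06326198e-01]), 'dq': array([ 0.00013839, -0.00107831,  0.00036342, -0.00022429,  0.00037032,
        0.00085052]), 'joint_efforts': array([ 5.17510380e-04, -4.44866252e+01, -3.51333225e+01, -3.96627756e-04,
        9.10807023e-03,  6.98027534e-06]), 'eef_pos': array([0.21712292, 0.53184273, 0.23835498]), 'eef_rot': array([-3.48661692e-04,  1.92688586e-01,  9.81259559e-01, -8.15786095e-04]), 'wrist_force': array([-0.01403399, -0.70385841, -0.29913173]), 'torque': array([-0.0430553 ,  0.06014023, -0.00939025]), 'opening': 1.0010833921108726}
scene 54.33901826806633 [[0.817, -0.354, 0.455, 0.156], [-0.576, -0.488, 0.655, -0.613], [-0.01, -0.798, -0.603, 0.579], [0.0, 0.0, 0.0, 1.0]]
tester_case 0.72 [437.7 240.8] [ 0.71  -0.302  0.062]
drawer 0.58 [373.5 240.1] [ 0.615 -0.231  0.062]
drawer_handle 0.9 [374.3 244.7] [ 0.607 -0.241  0.062]
side 42.55497554192782 [[-0.972, -0.158, 0.173, 0.345], [-0.234, 0.654, -0.72, 0.934], [0.0, -0.74, -0.672, 0.971], [0.0, 0.0, 0.0, 1.0]]
tester_case 0.72 [262.8 149.9] [ 0.717 -0.252  0.062]
drawer 0.8 [286.1 168. ] [ 0.633 -0.187  0.062]
drawer_handle 0.95 [286.4 165.2] [ 0.635 -0.199  0.062]
```

View pics/scene0.png

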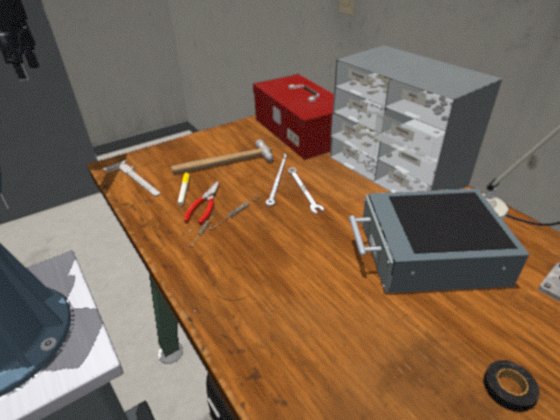

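View pics/side0.png

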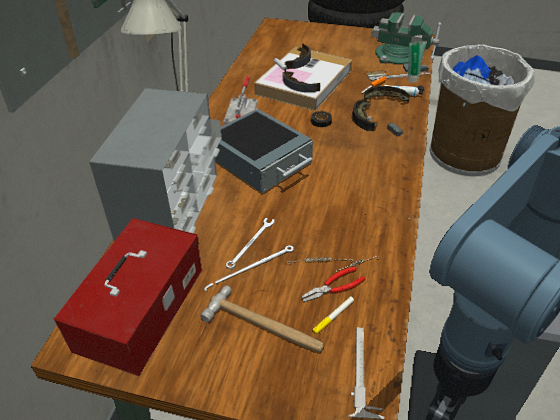

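The scene view shows the handle bar from about (353,218) to (363,252). The case's top corners are near (368,195), (388,250), (519,245) and (470,190). In the side view the bar runs (276,177) to (312,158). The network's centres include the brackets and panel, so I'll compute from these points instead.

```bash
python3 - <<'E'
from h import *
s=viewer.calibration("scene"); d=viewer.calibration("side")
for px in [(353,218),(363,252)]: print("bar scene",at_z(s,px,.062).round(3))
for px in [(276,177),(312,158)]: print("bar side",at_z(d,px,.062).round(3))
for px in [(368,195),(388,250),(519,245),(470,190)]: print("case",at_z(s,px,.086).round(3))
ims=[]
for n,(x0,y0,w,h) in {"scene":(330,170,210,140),"side":(210,100,120,100)}.items():
    im=cv2.imread(f"pics/{n}0.png"); ims.append(cv2.resize(im[y0:y0+h,x0:x0+w],(600,300) if 0 else (int(w*300/h),300),interpolation=cv2.INTER_CUBIC))
w=max(i.shape[1] for i in ims)
cv2.imwrite("pics/crop1.png",np.vstack([cv2.copyMakeBorder(i,0,0,0,w-i.shape[1],0) for i in ims]))
E
```

```text
bar scene [ 0.629 -0.159  0.062]
bar scene [ 0.577 -0.243  0.062]
bar side [ 0.65  -0.143  0.062]
bar side [ 0.574 -0.247  0.062]
case [ 0.683 -0.142  0.086]
case [ 0.596 -0.282  0.086]
case [ 0.789 -0.404  0.086]
case [ 0.866 -0.253  0.086]
```

View pics/crop1.png

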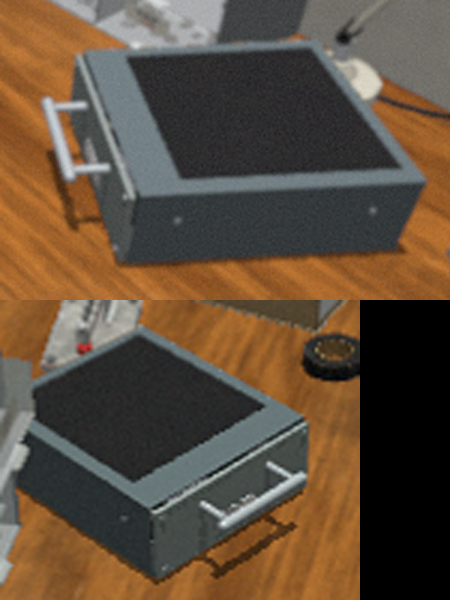

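```bash
python3 - <<'E'
from h import *
from scipy.optimize import least_squares
s=viewer.calibration("scene"); d=viewer.calibration("side")
S=np.array([(368.7,195.7),(393.9,261),(527.9,254.9),(478.4,189.6),(351.9,217.6),(362.7,253)])
D=np.array([(284,174.3),(311,160.7),(210+305/3,100+122/3)])
def w(p,P):
    x,y,a=p[:3]; c,n=np.cos(a),np.sin(a); P=np.array(P); return np.c_[x+c*P[:,0]-n*P[:,1],y+n*P[:,0]+c*P[:,1],P[:,2]]
def f(p):
    hx=-.115-p[3]-.035
    A=w(p,[(-.115,.1,.086),(-.115,-.1,.086),(.115,-.1,.086),(.115,.1,.086),(hx,.05,.062),(hx,-.05,.062)])
    B=w(p,[(hx,.05,.062),(hx,-.05,.062),(-.115,-.1,.086)])
    return np.r_[(proj(s,A)-S).ravel(),(proj(d,B)-D).ravel()]
r=least_squares(f,[.73,-.27,-.53,.0]); print(r.x,np.degrees(r.x[2]),r.fun.round(1))
p=r.x; h=w(p,[(-.15-p[3],0,.062)])[0]; print("handle",h)
np.save("pose.npy",p)
o=monitor.get_obs(); M=q2R(o["eef_rot"]).as_matrix(); print(M.round(3)); print("shift",tool(h+[0,0,.12]))
ax=np.array([np.cos(p[2]),np.sin(p[2]),0]); yt=M[:,1]; print("turn about tool z to put jaw y on case x:",np.degrees(np.arctan2(*(M.T@ax)[[1,0]]))-90)
E
```

```text
[ 0.73370119 -0.28252493 -0.56073225  0.00539512] -32.12759121854618 [-0.3 -2.9 -0.6  0.   1.   0.5 -0.2 -1.2  0.5  0.  -0.5 -1.   0.9  0.4
 -0.1 -1.8  1.5 -2.1]
handle [ 0.60210235 -0.19988481  0.062     ]
[[-0.926  0.378 -0.   ]
 [ 0.378  0.926 -0.   ]
 [ 0.    -0.    -1.   ]]
shift [-10.54988089  -8.87243885   0.95455369]
turn about tool z to put jaw y on case x: -260.0905760993062
```

The pose fit is good to 1-3 px, with the case yaw at -32°. I'm moving above the handle, turning about +100°.

{"name": "move_arm", "arguments": {
  "motion": [
    [[-0.7,-0.6,0],[0,0,0.83],100],
    [[-1.4,-1.2,0],[0,0,1.66],100],
    [[-2.1,-1.8,0],[0,0,2.5],100],
    [[-2.8,-2.4,0],[0,0,3.3],100],
    [[-3.5,-2.95,0],[0,0,4.2],100],
    [[-4.2,-3.5,0],[0,0,5.0],100],
    [[-4.9,-4.1,0],[0,0,5.8],100],
    [[-5.6,-4.7,0],[0,0,6.7],100],
    [[-6.3,-5.3,0],[0,0,7.5],100],
    [[-7.0,-5.9,0],[0,0,8.4],100]
  ]
}}

```text
time_s: 1.75
eef_pos: [0.4731, 0.044, 0.2397]
eef_rot: [0.0, 0.705, 0.709, 0.0]
wrist_force: [0.4, 0.3, 0.5]
opening: 1.003
```

```bash
cat > goal.py <<'E'
from h import *
import sys
def go(P,p):
    o=monitor.get_obs(); M=q2R(o["eef_rot"]).as_matrix(); ax=np.array([np.cos(p[2]),np.sin(p[2]),0]); v=M.T@ax
    a=np.degrees(np.arctan2(v[1],v[0])); print("t",o["time_s"],"pos",np.round(o["eef_pos"],4),"q",np.round(o["q"],2),"F",np.round(o["wrist_force"],1),"open",round(o["opening"],3))
    print("shift",tool(P).round(3),"caseX angle in tool (deg)",round(a,1),"tilt",M[:,2].round(3))
E
python3 - <<'E'
from goal import *
go([.602,-.2,.18],np.load("pose.npy"))
E
```

```text
t 1.75 pos [0.4731 0.044  0.2397] q [-0.16 -0.05  1.85  0.    1.34 -0.16] F [0.4 0.3 0.5] open 1.003
shift [-4.079  2.123  0.997] caseX angle in tool (deg) 122.5 tilt [ 0.001  0.    -1.   ]
```

{"name": "move_arm", "arguments": {
  "motion": [
    [[-0.8,0.42,0],[0,0,0.8],100],
    [[-1.6,0.85,0.1],[0,0,1.6],70],
    [[-2.4,1.27,0.3],[0,0,2.4],50],
    [[-3.2,1.7,0.5],[0,0,3.2],30],
    [[-4.08,2.12,0.6],[0,0,4.06],30],
    [[-4.08,2.12,0.6],[0,0,4.06],30],
    [[-4.08,2.12,0.6],[0,0,4.06],30]
  ]
}}

```text
time_s: 2.62
eef_pos: [0.6017, -0.1976, 0.2028]
eef_rot: [-0.001, 0.874, 0.486, -0.0]
wrist_force: [-0.6, 0.1, -0.7]
opening: 0.304
```

```bash
python3 - <<'E'
from goal import *
p=np.load("pose.npy"); c=viewer.calibration("wrist"); im=viewer.camera("wrist"); cv2.imwrite("pics/w1.png",im)
for d in spotter.search_frame("wrist","drawer_handle")[:2]:
    px=np.array(d["centre"])*[560,420]; print(d["score"],px,at_z(c,px,.062))
print(proj(c,[[.602,-.2,.062]]))
go([.602,-.2,.051],p)
E
```

```text
0.56 [314.496 177.912] [ 0.64203016 -0.19860015  0.062     ]
[[275.27771516 203.34478015]]
t 2.725 pos [ 0.6019 -0.1966  0.2036] q [-0.5   0.34  1.49  0.    1.32  0.05] F [-0.8 -0.2  0.1] open 0.301
shift [-0.047  0.032  2.543] caseX angle in tool (deg) 90.3 tilt [ 0.  0. -1.]
```

View pics/w1.png

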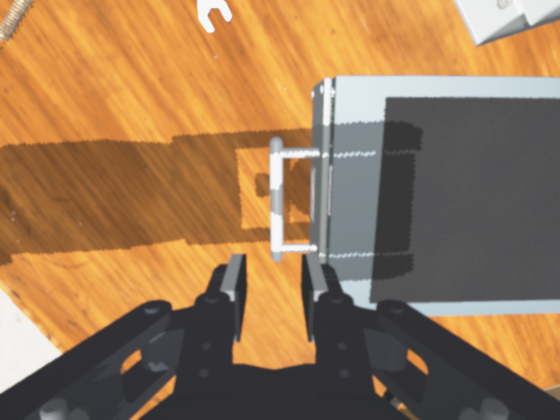

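The wrist view has the bar centre at about (277,199) against a predicted (275,203). The bar is parallel to the pads and the gap to the panel is clear, so I'm descending and gripping.

{"name": "move_arm", "arguments": {
  "motion": [
    [[-0.05,0.05,0.6],[0,0,0],30],
    [[-0.05,0.05,1.3],[0,0,0],30],
    [[-0.05,0.05,2.0],[0,0,0],30],
    [[-0.05,0.05,2.5],[0,0,0],30],
    [[-0.05,0.05,2.5],[0,0,0],30],
    [[-0.05,0.05,2.5],[0,0,0],0],
    [[-0.05,0.05,2.5],[0,0,0],0],
    [[-0.05,0.05,2.5],[0,0,0],0],
    [[-0.05,0.05,2.5],[0,0,0],0]
  ]
}}

```text
time_s: 3.85
eef_pos: [0.6038, -0.2015, 0.0548]
eef_rot: [0.0, 0.874, 0.486, 0.001]
wrist_force: [-1.5, 5.9, 6.1]
opening: 0.102
```

{"name": "move_arm", "arguments": {
  "motion": [
    [[0,-0.15,0],[0,0,0],0],
    [[0,-0.45,0],[0,0,0],0],
    [[0,-0.8,0],[0,0,0],0],
    [[0,-1.15,0],[0,0,0],0],
    [[0,-1.5,0],[0,0,0],0],
    [[0,-1.85,0],[0,0,0],0],
    [[0,-2.2,0],[0,0,0],0],
    [[0,-2.4,0],[0,0,0],0],
    [[0,-2.54,0],[0,0,0],0],
    [[0,-2.54,0],[0,0,0],0]
  ]
}}

```text
time_s: 5.1
eef_pos: [0.474, -0.1222, 0.0548]
eef_rot: [0.001, 0.874, 0.486, 0.0]
wrist_force: [-4.6, -1.4, 12.8]
opening: 0.1
```

{"name": "move_arm", "arguments": {
  "motion": [
    [[0,-0.04,0],[0,0,0],0],
    [[0,-0.08,0],[0,0,0],0],
    [[0,-0.1,0],[0,0,0],0],
    [[0,-0.1,0],[0,0,0],0]
  ]
}}

```text
time_s: 5.6
eef_pos: [0.47, -0.1198, 0.0548]
eef_rot: [0.002, 0.874, 0.486, 0.001]
wrist_force: [-0.0, -3.8, 8.7]
opening: 0.102
```

{"name": "move_arm", "arguments": {
  "motion": [
    [[0,-0.04,0],[0,0,0],0],
    [[0,-0.08,0],[0,0,0],0],
    [[0,-0.08,0],[0,0,0],0]
  ]
}}

```text
time_s: 5.98
eef_pos: [0.4672, -0.1181, 0.0549]
eef_rot: [0.003, 0.874, 0.485, 0.002]
wrist_force: [4.8, -7.6, 1.5]
opening: 0.097
```

```bash
python3 - <<'E'
from goal import *
p=np.load("pose.npy"); go([0.6,-.2,.05],p)
im=viewer.camera("scene"); cv2.imwrite("pics/s2.png",im)
E
```

```text
t 5.975 pos [ 0.4672 -0.1181  0.0549] q [-0.49  0.23  1.97 -0.    0.93  0.06] F [ 4.8 -7.6  1.5] open 0.097
shift [0.011 2.6   0.1  ] caseX angle in tool (deg) 90.2 tilt [ 0.006 -0.005 -1.   ]
```

The opposing force built up to 9 N after 160 mm of travel, so the drawer is at its stop. Next: release, lift, go above the knob with the jaws turned 90°.

{"name": "move_arm", "arguments": {
  "motion": [
    [[0,0.05,0],[0,0,0],0],
    [[0,0.05,0],[0,0,0],30],
    [[0,0.05,0],[0,0,0],30],
    [[0,0.05,0],[0,0,0],30],
    [[0,0.05,-0.5],[0,0,0],30],
    [[0,0.05,-1.3],[0,0,0],30],
    [[0,0.05,-2.1],[0,0,0],40],
    [[0,0.05,-2.6],[0,0,0.5],50],
    [[0,0.4,-2.6],[0,0,1.7],60],
    [[0,0.8,-2.6],[0,0,2.9],60]
  ]
}}

```text
time_s: 7.28
eef_pos: [0.5057, -0.141, 0.2099]
eef_rot: [0.0, 0.955, 0.297, 0.0]
wrist_force: [-0.4, -0.3, 0.8]
opening: 0.598
```

{"name": "move_arm", "arguments": {
  "motion": [
    [[-0.2,0.2,0],[0,0,1.2],60],
    [[-0.4,0.4,0],[0,0,2.4],60],
    [[-0.5,0.7,0],[0,0,3.6],60],
    [[-0.5,1.0,0],[0,0,4.8],60],
    [[-0.5,1.25,0],[0,0,6.0],60],
    [[-0.5,1.25,0],[0,0,7.2],60],
    [[-0.5,1.25,0],[0,0,8.35],60],
    [[-0.5,1.25,0],[0,0,8.35],60],
    [[-0.5,1.25,0],[0,0,8.35],60]
  ]
}}

```text
time_s: 8.4
eef_pos: [0.5234, -0.2195, 0.2091]
eef_rot: [-0.0, 0.962, -0.273, -0.0]
wrist_force: [-0.5, -0.4, -0.2]
opening: 0.6
```

```bash
cat > look.py <<'E'
from goal import *
import sys
p=np.load("pose.npy"); c=viewer.calibration("wrist"); im=viewer.camera("wrist"); cv2.imwrite(sys.argv[1],im)
a=p[2]; M=np.array([[np.cos(a),-np.sin(a)],[np.sin(a),np.cos(a)]])
for t,z in [("knob_grip",.06),("pointer_tip",.033),("marker_tip",.033)]:
  for d in spotter.search_frame("wrist",t)[:2]:
    px=np.array(d["centre"])*[560,420]; P=at_z(c,px,z); print(t,round(d["score"],2),px.round(1),P.round(4),"case",(M.T@(P[:2]-p[:2])).round(4))
k=p[:2]+M@[-.18,0]; print("knob pred",k,proj(c,[[*k,.0765]]))
go([*k,.051],p)
E
python3 look.py pics/w2.png
```

```text
knob_grip 0.65 [208.5 156. ] [ 0.5852 -0.1911  0.06  ] case [-0.1744 -0.0016]
pointer_tip 0.55 [210.3 154. ] [ 0.5858 -0.1874  0.033 ] case [-0.1758  0.0019]
marker_tip 0.66 [152.9 182.3] [ 0.5929 -0.1247  0.033 ] case [-0.2031  0.0588]
knob pred [ 0.58126532 -0.18679977] [[203.02693967 165.30859751]]
t 8.6 pos [ 0.5235 -0.2196  0.2093] q [-0.61  0.19  1.66 -0.    1.29  1.52] F [-0.1  0.1 -0.3] open 0.598
shift [ 0.529 -0.972  2.639] caseX angle in tool (deg) 0.3 tilt [ 0. -0. -1.]
```

View pics/w2.png

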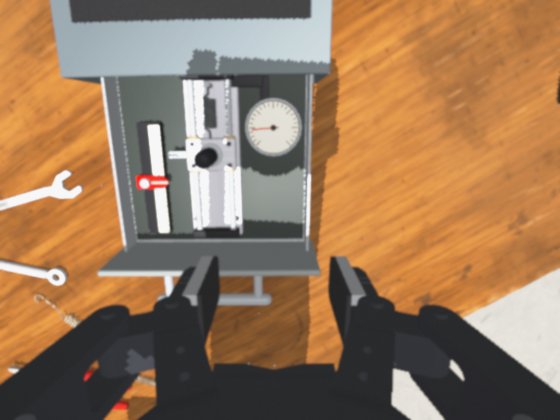

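The wrist view shows the knob top at (206,157), the pointer tip at about (169,155) and the red marker tip at about (168,182). The gaps beside the knob are clear.

```bash
python3 - <<'E'
from goal import *
p=np.load("pose.npy"); c=viewer.calibration("wrist"); a=p[2]; M=np.array([[np.cos(a),-np.sin(a)],[np.sin(a),np.cos(a)]])
for n,px,z in [("knob",(206,157),.0765),("ptr",(169,155),.033),("mark",(168,182.5),.033)]:
    P=at_z(c,px,z); print(n,P,(M.T@(P[:2]-p[:2])).round(4), tool([P[0],P[1],.051]).round(3))
im=cv2.imread("pics/w2.png")[110:260,120:290]; cv2.imwrite("pics/w2c.png",cv2.resize(im,None,fx=4,fy=4,interpolation=cv2.INTER_CUBIC))
E
```

```text
knob [ 0.58572633 -0.19294865  0.0765    ] [-0.173  -0.0028] [ 0.646 -0.924  2.639]
ptr [ 0.60598892 -0.1539653   0.033     ] [-0.1765  0.041 ] [ 0.591 -1.654  2.639]
mark [ 0.58531288 -0.13729755  0.033     ] [-0.2029  0.0441] [ 0.151 -1.709  2.639]
```

View pics/w2c.png

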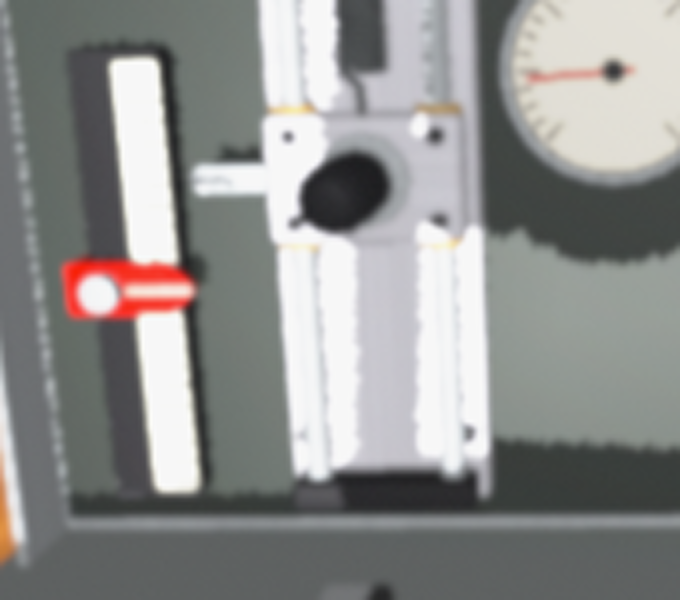

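{"name": "move_arm", "arguments": {
  "motion": [
    [[0.3,-0.48,0],[0,0,0],60],
    [[0.61,-0.96,0.3],[0,0,0],60],
    [[0.61,-0.96,0.9],[0,0,0],60],
    [[0.61,-0.96,1.5],[0,0,0],60],
    [[0.61,-0.96,2.1],[0,0,0],60],
    [[0.61,-0.96,2.58],[0,0,0],60],
    [[0.61,-0.96,2.58],[0,0,0],60]
  ]
}}

```text
time_s: 9.48
eef_pos: [0.5831, -0.189, 0.0519]
eef_rot: [-0.001, 0.962, -0.275, -0.003]
wrist_force: [-0.3, -0.6, 0.7]
opening: 0.596
```

```bash
python3 look.py pics/w3.png
```

```text
knob_grip 0.66 [272.2 278.4] [ 0.5875 -0.1903  0.06  ] case [-0.1728  0.0003]
pointer_tip 0.78 [269.2 258.9] [ 0.5855 -0.1871  0.033 ] case [-0.1763  0.002 ]
marker_tip 0.68 [145.9 297.2] [ 0.6011 -0.1194  0.033 ] case [-0.199   0.0676]
marker_tip 0.2 [273.2 133.1] [ 0.6374 -0.2218  0.033 ] case [-0.1138  0.0002]
knob pred [ 0.58126532 -0.18679977] [[272.87720365 315.53353263]]
t 9.675 pos [ 0.5863 -0.1907  0.0564] q [-0.51  0.48  1.62  0.    1.04  1.62] F [-0.6 -0.5 -0.1] open 0.6
shift [-0.106 -0.011  0.09 ] caseX angle in tool (deg) 0.2 tilt [ 0.003 -0.001 -1.   ]
```

View pics/w3.png

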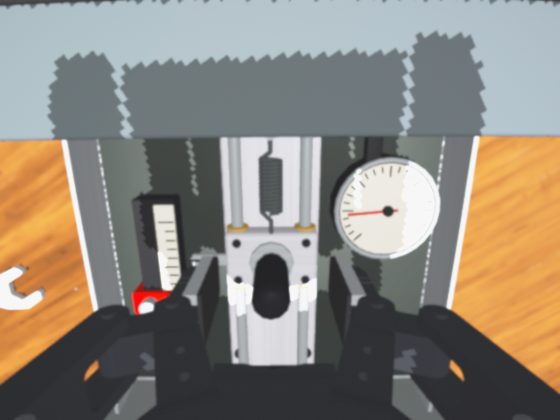

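The knob is centred between the fingers at (272,290), clear on both sides. Closing.

{"name": "move_arm", "arguments": {
  "motion": [
    [[0,0,0],[0,0,0],0],
    [[0,0,0],[0,0,0],0],
    [[0,0,0],[0,0,0],0],
    [[0,0,0],[0,0,0],0],
    [[0,0,0],[0,0,0],0]
  ]
}}

```text
time_s: 10.3
eef_pos: [0.5862, -0.1895, 0.0558]
eef_rot: [-0.0, 0.962, -0.275, 0.001]
wrist_force: [1.8, 5.5, 5.9]
opening: 0.167
```

{"name": "move_arm", "arguments": {
  "motion": [
    [[-0.06,0,0],[0,0,0],0],
    [[-0.12,0,0],[0,0,0],0],
    [[-0.18,0,0],[0,0,0],0],
    [[-0.24,0,0],[0,0,0],0],
    [[-0.3,0,0],[0,0,0],0],
    [[-0.3,0,0],[0,0,0],0]
  ]
}}

```text
time_s: 11.05
eef_pos: [0.5724, -0.1811, 0.0558]
eef_rot: [0.0, 0.961, -0.275, 0.003]
wrist_force: [8.2, 0.5, -1.2]
opening: 0.163
```

```bash
python3 look.py pics/w4.png; python3 -c "
from h import *
cv2.imwrite('pics/sd4.png',viewer.camera('side'));cv2.imwrite('pics/sc4.png',viewer.camera('scene'))
im=cv2.imread('pics/w4.png')
cv2.imwrite('pics/w4c.png',im)"
```

```text
knob_grip 0.72 [274.3 280.6] [ 0.5736 -0.1815  0.06  ] case [-0.1893  0.0004]
knob_grip 0.72 [274.9 195.2] [ 0.6063 -0.2021  0.06  ] case [-0.1506  0.0003]
pointer_tip 0.79 [269.7 252.5] [ 0.5764 -0.1804  0.033 ] case [-0.1875  0.0028]
marker_tip 0.82 [159.7 278.5] [ 0.5947 -0.1224  0.033 ] case [-0.2029  0.0616]
knob pred [ 0.58126532 -0.18679977] [[275.51092214 279.20771574]]
t 11.25 pos [ 0.5725 -0.1812  0.0558] q [-0.5   0.45  1.66  0.    1.02  1.62] F [ 7.7  1.2 -0.9] open 0.167
shift [0.173 0.002 0.082] caseX angle in tool (deg) 0.2 tilt [ 0.006 -0.002 -1.   ]
```

View pics/w4.png

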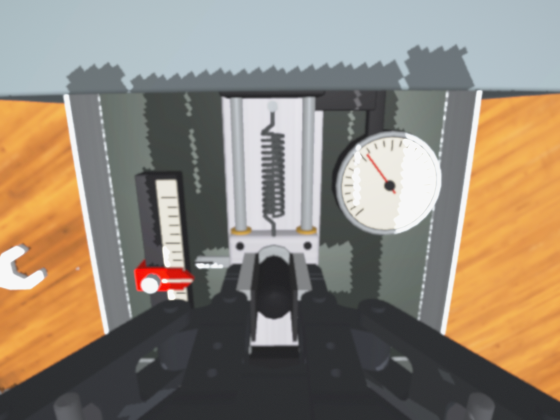

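Both tips show clearly: the pointer at about (196,263) and the marker at about (193,280). I'll measure the remaining gap.

```bash
cat > gap.py <<'E'
from goal import *
import sys
p=np.load("pose.npy"); c=viewer.calibration("wrist"); a=p[2]; u=np.array([np.cos(a),np.sin(a)])
v=list(map(float,sys.argv[1:5]))
print("gap mm",1000*u@(at_z(c,v[:2],.033)-at_z(c,v[2:],.033))[:2])
im=cv2.imread(sys.argv[5])[230:310,120:230]; cv2.imwrite(sys.argv[6],cv2.resize(im,None,fx=6,fy=6,interpolation=cv2.INTER_CUBIC))
E
python3 gap.py 196 263 193 280 pics/w4.png pics/w4c.png
```

```text
gap mm 9.931951795963878
```

View pics/w4c.png

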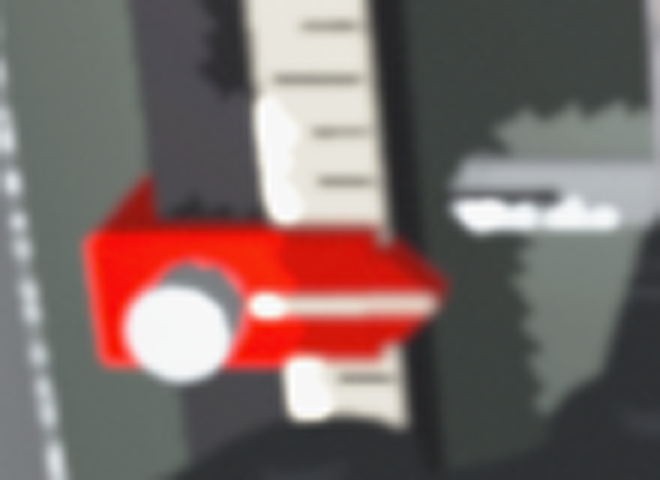

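{"name": "move_arm", "arguments": {
  "motion": [
    [[-0.04,0,0],[0,0,0],0],
    [[-0.08,0,0],[0,0,0],0],
    [[-0.12,0,0],[0,0,0],0],
    [[-0.15,0,0],[0,0,0],0],
    [[-0.15,0,0],[0,0,0],0]
  ]
}}

```text
time_s: 11.98
eef_pos: [0.5652, -0.1767, 0.0559]
eef_rot: [0.0, 0.961, -0.275, 0.004]
wrist_force: [9.6, 1.0, -1.8]
opening: 0.167
```

```bash
python3 look.py pics/w5.png; python3 gap.py 196 263 193 280 pics/w5.png pics/w5c.png
```

```text
knob_grip 0.83 [274.6 281.1] [ 0.5661 -0.1771  0.06  ] case [-0.198   0.0002]
marker_tip 0.59 [159.9 266.3] [ 0.5932 -0.1225  0.033 ] case [-0.2041  0.0608]
marker_tip 0.39 [275.3 179.6] [ 0.6003 -0.1988  0.033 ] case [-0.1575 -0.    ]
knob pred [ 0.58126532 -0.18679977] [[275.33694863 259.11675397]]
t 12.175 pos [ 0.5652 -0.1767  0.0559] q [-0.5   0.44  1.69  0.    1.01  1.62] F [ 9.9  0.1 -2.4] open 0.164
shift [0.315 0.001 0.083] caseX angle in tool (deg) 0.2 tilt [ 0.007 -0.002 -1.   ]
gap mm 9.926802829974
```

View pics/w5c.png

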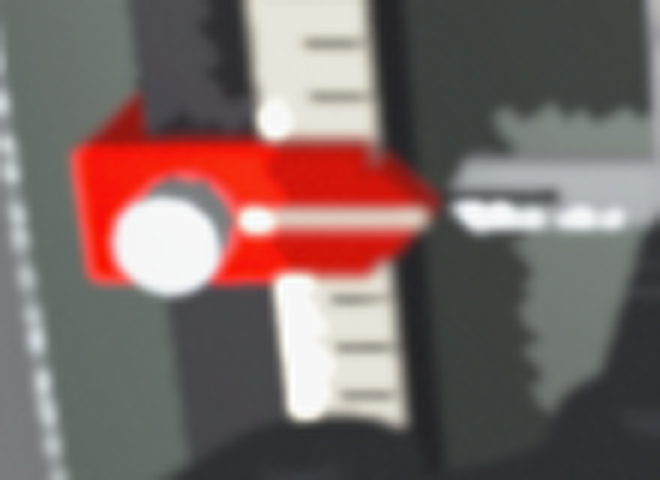

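The tip rows are now 202 and 193 in the 6x crop, so about 0.9 mm remains. One small nudge and a hold.

{"name": "move_arm", "arguments": {
  "motion": [
    [[-0.015,0,0],[0,0,0],0],
    [[-0.015,0,0],[0,0,0],0],
    [[-0.015,0,0],[0,0,0],0],
    [[-0.015,0,0],[0,0,0],0],
    [[-0.015,0,0],[0,0,0],0],
    [[-0.015,0,0],[0,0,0],0],
    [[-0.015,0,0],[0,0,0],0]
  ]
}}

```text
time_s: 13.05
eef_pos: [0.5646, -0.1763, 0.0559]
eef_rot: [0.0, 0.961, -0.275, 0.004]
wrist_force: [10.2, -0.1, -2.1]
opening: 0.162
```

```bash
python3 look.py pics/w6.png; python3 -c "
from h import *
c=cv2.resize(cv2.imread('pics/w6.png')[230:310,120:230],None,fx=5,fy=5,interpolation=cv2.INTER_CUBIC); s=viewer.camera('side')[60:240,160:400]
s=cv2.resize(s,(240,180)); c[:0]=0
cv2.imwrite('pics/w6c.png',np.hstack([c,cv2.copyMakeBorder(s,0,220,0,0,0)]))"
```

```text
knob_grip 0.78 [275.4 280.2] [ 0.5657 -0.1772  0.06  ] case [-0.1983 -0.0002]
knob_grip 0.29 [159.1 263.4] [ 0.5993 -0.1383  0.06  ] case [-0.1905  0.0507]
pointer_tip 0.78 [272.3 254. ] [ 0.5672 -0.1764  0.033 ] case [-0.1974  0.0013]
pointer_tip 0.34 [271.7 284.7] [ 0.5523 -0.1667  0.033 ] case [-0.2152  0.0016]
marker_tip 0.7 [157.6 262.6] [ 0.5949 -0.1224  0.033 ] case [-0.2027  0.0618]
knob pred [ 0.58126532 -0.18679977] [[275.31615128 257.31271355]]
t 13.25 pos [ 0.5645 -0.1763  0.0559] q [-0.5   0.44  1.69  0.    1.01  1.62] F [10.8  0.4 -1.4] open 0.164
shift [0.328 0.001 0.083] caseX angle in tool (deg) 0.2 tilt [ 0.007 -0.003 -1.   ]
```

View pics/w6c.png

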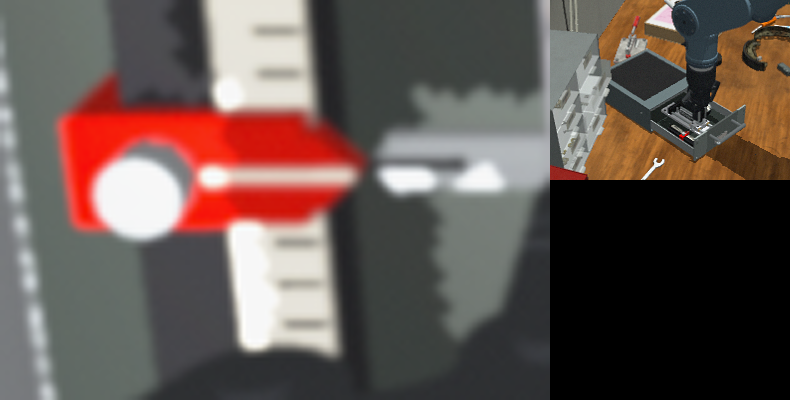

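The marker and pointer tips are at rows 162 and 161 in the 5x crop, so they are level. The drawer is out and the knob is gripped. Handing in.

```bash
python3 -c "
from h import *
print(workorder.hand_in())"
```

```text
the job is handed in; nothing more can be done
None
```

The drawer is out at its stop, and the arm is holding the knob with the pointer level with the red marker, so you can read the dial. I handed the job in at about 13 s; it reports no verdict.

- **Drawer:** I pulled it 160 mm by its handle until about 9 N pushed back, which I took as the stop. I did not measure it separately afterwards, but the marker's measured place stayed the same to about 2 mm while I pulled the spring.
- **Spring:** I drew the knob out in three short pulls, about 25 mm in all, checking with the camera after each. In the last close-up the two tips were within about one row of a 5x enlargement, so well under 1 mm apart. I never saw the pointer go past the marker.
- **Grip:** The fingers are closed on the knob, about 16% open, with a steady force of about 10 N from the spring. I did not read the finger force on the knob directly.
- **Other things on the bench:** I kept the arm clear of them but did not measure whether any had shifted.
- **Disagreements:** The detection network's pointer and marker positions were off by tens of millimetres sideways, because it reports the whole part rather than the tip. I read the tips from the pictures instead. My first estimate of the knob's position was 3 to 7 mm off along the slide, and I corrected it from the wrist camera before gripping.

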